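# Gather the specimen stubs in the corner of the tray

## Robot

A 6-joint arm with a two-finger parallel gripper is mounted at the origin on the work surface. World frame = base frame: x ahead of the robot, y to its left, z up, the work surface at z = 0. Lengths are in m, angles in rad, forces in N, time in s.
With the tool pointing down it reaches from about 0.325 to 0.775 m from the base axis. Payload 9.3 kg.
Tool frame: the origin (TCP) lies at the centre of the arm's flange, where the gripper is bolted on; the fingertips stand 173 mm ahead of it and the grasp point (between the pads) lies 155 mm ahead of it; y points along the fingers, z is the direction in which the jaws open and shut, and the axes are right-handed (so a half turn about y gives the same grasp; the last joint's range is limited). The gripper opens to 85 mm and grips with 20 to 120 N. Pads are 22 mm wide; open, the fingers measure 114 mm over their backs; the gripper's body (76 mm by 85 mm) begins 54 mm behind the grasp point. The pads swing forward as they close: fully open they stand 13 mm farther back than shut.
Start: joints at [1.019, 0.259, 0.021, 1.334, 0, 1.418], TCP at [0.214, 0.507, 0.405] pointing down, gripper open.
Joint ranges: [-3.04, 3.04], [-0.91, 1.82], [-1.04, 1.36], [-1.92, 1.95], [-1.52, 1.45], [-3.14, 3.14]. Speed limits (rad/s): [2.22, 2.22, 2.79, 3.14, 3.14, 3.14].

## Interface

Orientations are given as [roll, pitch, yaw] about the fixed x, y, z axes, in that order (R = Rz(yaw) Ry(pitch) Rx(roll)).
In Python, from rig import sense, viewer, r gives the robot as it stands.
- The arm moves only by the tool arm_command, never from a script. Its argument "steps" is a list of rows, each an object of numbers: "tx", "ty", "tz": the shift along the tool's x, y, z in m; "ax", "ay", "az": the turn, a rotation vector about the tool's x, y, z in degrees; "grip": the closure, from 0 (fully open) to 1 (shut). A call has 1 to 20 rows; each row is the pose to reach, as a shift and turn from the pose commanded when the call began, along the tool's axes at that moment; what a row does not reach only later rows make up. A row lasts 1/10 s, in which the tool goes at most 50 mm and 8.59 degrees, less where a joint would pass 70% of its speed; a pose out of reach is approached as far as the arm can. A call with a gripper value outside its range is refused whole. The fingers move at their own pace and stop on an object; "newtons" is the grip in N (left out, the last holds). Time passes only in rows, so rows that repeat a pose let the fingers close. It gives the time, the measured TCP pose, the force and the opening at its end, in the units of the state.
- sense(): the state, without advancing time (a new reading comes with each control period).
- viewer.capture(name): name is "scene" or "top"; returns a dict with "color" (384x512x3 uint8, blue, green, red), "K" (3x3 intrinsics, pixels), "k1" (the pictures are not rectified: a ray, as slopes to the right and down, at radius r is drawn at 1 + k1 r^2 times it, then the intrinsics apply), "T" (4x4, takes a point from camera to world coordinates). Camera axes: x right, y down, z forward; pixel columns grow to the right and rows downward; lengths in m; the calibration is good to about 2 mm. A picture is of the moment at which its call begins. There is no depth.
- r.job_done(): hands the job in, once; it reports no verdict.
The state is a dict: "t": time; "joint_pos": joint angles; "qvel": joint speeds; "effort": joint torques, N m; "tool_pos": TCP position; "ee_rot": TCP orientation; "wrist_force": force on the tool from outside, world axes, zero at the start; "ft_torque": the same for the moment, N m; "width": finger opening in m.
Only numpy, scipy, OpenCV 4.12 (cv2) and the standard library are available. Lean on these libraries where they do the work, as an engineer would, in place of code of your own. Each camera call takes 0.05 s, during which the arm holds its last target.

## Task

The marker pen standing in the tray's tube is in the way of the tray's upright grip: pull it out and stand it in the steel cup. Then take the tray by that grip, raise that end so the tray leans down on its opposite corner, and tilt it until all three brass stubs have slid into that corner and lie still, without spilling any; finish while still gripping the tray and holding it tilted. Leave the dishes, the jar and the slide box where they are, and do not knock over the cup.

Things in the scene. Friction and masses are not known exactly. Their poses are not given: they have to be found in the camera images.
- tray: White plastic open tray, loose, 350 g, square 150 x 150 mm outside, 40 mm high, walls and floor 4 mm. Origin: centre of its underside; z up; x runs along its diagonal from the collecting corner (outer corner at x = -106 mm) to the grip corner (x = +106 mm), where an upright fin, 12 mm thick along y, x = 101 to 147 mm, 85 mm high, is the grip. It can be tilted up about the collecting corner's foot.
- tray_grip (a point): Point to pinch on the fin: middle of the fin's thickness, x = 124 mm, 68 mm above the tray's underside; axes as the tray's, so the fingers close along y. Nothing within 40 mm to either side of the fin stands higher than 45 mm once the marker is out.
- tray_corner (a point): Collecting corner: inner corner of the tray floor opposite the grip (tray x = -100 mm, 4 mm above the underside). The tray is slippery: stubs begin to slide at about 10 degrees of tilt, may need 20 or more to slide along the walls into the corner; 30 to 35 degrees brings them in reliably.
- marker: Marker pen, grey barrel with black cap, round, 16 mm in diameter (the small clip on the cap is 3 mm), 140 mm long, 25 g. Starts loosely upright in the tray's tube, its foot 4 mm above the tray's underside. Origin: centre of its foot (lower end); z along the pen to the cap.
- cup: Plain steel cup, loose, 350 g, round, 85 mm high, mouth 76 mm across, tapering to 61 mm at the foot, wall 3 mm, floor about 4 mm. Empty. Origin: centre of its underside.
- stub0: Brass specimen stub lying loose in the tray: disc 24 mm across and 9 mm thick with a pin 8 mm across and 8 mm tall on top, 36 g. Origin: centre of its underside.
- stub1: Second stub, identical.
- stub2: Third stub, identical.
- dishes: Bystander: stack of three round culture dishes, 92 mm across, 48 mm high. Origin: centre of its underside.
- jar: Bystander: amber jar, 56 mm across, 80 mm high. Origin: centre of its underside.
- slidebox: Bystander: flat grey slide box 90 x 170 x 34 mm (x, y, z). Origin: centre of its underside.
- tray_tube (a point): Mouth centre of the tube that holds the marker, part of the tray just beyond the fin: tray x = 158 mm, 45 mm above the underside; outside 26 mm, bore 20 mm, closed bottom 4 mm thick. Axes as the tray's.

How it is judged:
By the outcome, as a careful person would: the job done as asked, in the order asked, and still so for the second after the job is handed in, while the arm keeps its last pose, push and grip.
It also fails if it takes over 54 s, if anything falls off the work surface, if the arm or the gripper's body presses on something with over 40 N, if the wrist force passes 120 N, or if a joint passes its speed limit or range.

## Working session

There is one attempt and no reset: what is moved stays moved. The work goes in short steps, Python scripts to look and compute and a tool call to move; the robot and the scene stay as the last step left them, time stands still between calls to the robot, and variables do not carry over. Pictures are saved under pics/ and viewed, and the job is handed in when it is done.

Besides the shell and the picture viewer there is one more tool, called as name(argument=value, ...), one argument or row to a line, values as JSON. arm_command: Moves the arm, as the interface text tells. Its arguments: {"type":"object","properties":{"steps":{"type":"array"},"newtons":{"type":"number"}},"required":["steps"]}

```bash
ls; mkdir -p pics; python3 - <<'E'
from rig import sense, viewer, r
import cv2
print(sense())
for n in("scene","top"):
    d=viewer.capture(n); cv2.imwrite(f"pics/{n}0.png",d["color"]); print(n,d["K"],d["k1"],d["T"])
E
```

```text
pics
{'t': 0.0, 'joint_pos': array([1.01941727e+00, 2.59178920e-01, 2.08024581e-02, 1.33369613e+00,
       2.27816138e-05, 1.41822704e+00]), 'qvel': array([ 0.00013914,  0.00122856, -0.00085413,  0.00034712, -0.00125491,
       -0.00238683]), 'effort': array([-1.35215399e-03, -5.55641305e+01,  3.44526887e+01,  1.36674396e-02,
       -2.81684497e-04,  3.66754170e-05]), 'tool_pos': array([0.21354068, 0.50680736, 0.40408925]), 'ee_rot': array([-1.57205430e+00,  2.16481306e-04, -3.98809921e-01]), 'wrist_force': array([ 0.34333314,  0.54965466, -0.47895313]), 'ft_torque': array([ 0.00698355,  0.04494886, -0.00093381]), 'width': 0.08568275077533516}
scene [[367.99730525   0.         253.039499  ]
 [  0.         367.99730525 191.38867562]
 [  0.           0.           1.        ]] -0.07780987211899808 [[-0.05608101  0.66862779 -0.74147947  1.12148726]
 [ 0.99833029  0.0478477  -0.03236107  0.04050419]
 [ 0.01384058 -0.74205625 -0.67019472  0.63925147]
 [ 0.          0.          0.          1.        ]]
top [[480.80183726   0.         252.30026234]
 [  0.         480.80183726 190.46745226]
 [  0.           0.           1.        ]] 0.023753719474579608 [[ 0.01529434 -0.99825122  0.05710159  0.44309481]
 [-0.99973475 -0.0162506  -0.01632006  0.0254375 ]
 [ 0.01721945 -0.05683684 -0.99823497  1.15278188]
 [ 0.          0.          0.          1.        ]]
```

View pics/scene0.png

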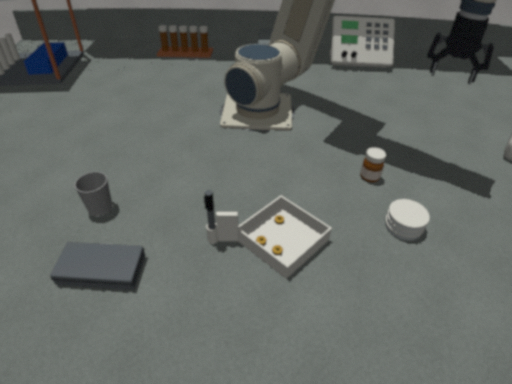

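View pics/top0.png

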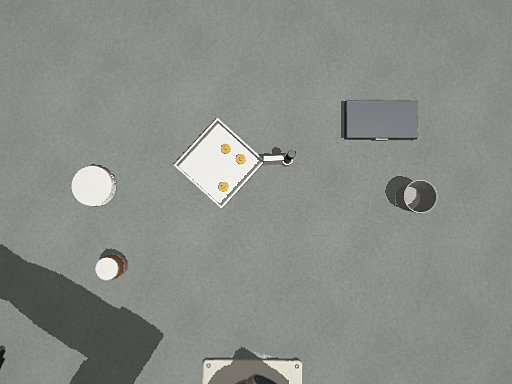

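```bash
cat > h.py <<'E'
import numpy as np, cv2
from rig import sense, viewer, r
def ray(d,uv):
    K=d["K"]; x=(uv[0]-K[0,2])/K[0,0]; y=(uv[1]-K[1,2])/K[1,1]
    a=np.array([x,y]); b=a.copy()
    for _ in range(20): b=a/(1+d["k1"]*(b@b))
    T=d["T"]; return T[:3,3],T[:3,:3]@np.array([b[0],b[1],1.])
def onz(d,uv,z):
    o,v=ray(d,uv); return o+v*(z-o[2])/v[2]
def proj(d,P):
    T=d["T"]; p=T[:3,:3].T@(np.array(P)-T[:3,3]); b=p[:2]/p[2]; b=b*(1+d["k1"]*(b@b))
    return np.array([d["K"][0,0]*b[0]+d["K"][0,2],d["K"][1,1]*b[1]+d["K"][1,2]])
def tri(d1,u1,d2,u2):
    o1,v1=ray(d1,u1);o2,v2=ray(d2,u2)
    s=np.linalg.lstsq(np.c_[v1,-v2],o2-o1,rcond=None)[0]
    a=o1+s[0]*v1;b=o2+s[1]*v2
    return (a+b)/2,np.linalg.norm(a-b)
E
python3 - <<'E'
import cv2
t=cv2.imread('pics/top0.png');s=cv2.imread('pics/scene0.png')
cv2.imwrite('pics/t_a.png',cv2.resize(t[105:225,165:305],None,fx=5,fy=5,interpolation=cv2.INTER_CUBIC))
cv2.imwrite('pics/s_a.png',cv2.resize(s[180:280,190:340],None,fx=5,fy=5,interpolation=cv2.INTER_CUBIC))
cv2.imwrite('pics/t_c.png',cv2.resize(t[165:225,375:450],None,fx=8,fy=8,interpolation=cv2.INTER_CUBIC))
E
```

```text
(no output)
```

View pics/t_a.png

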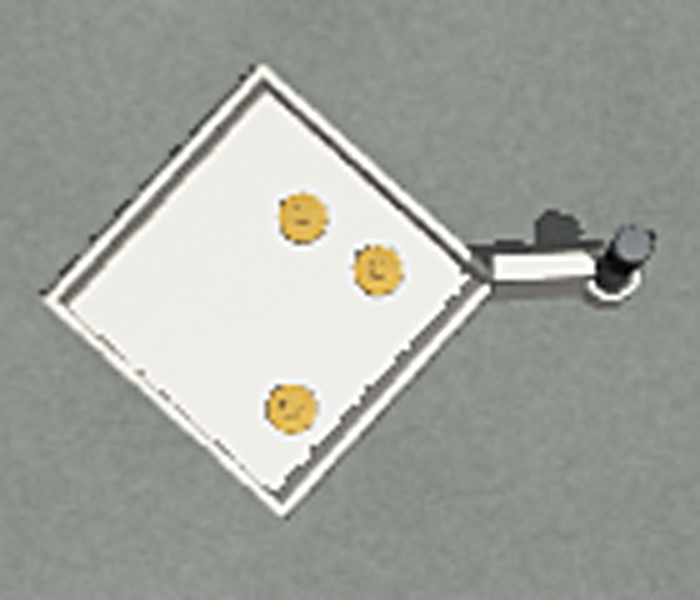

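View pics/s_a.png

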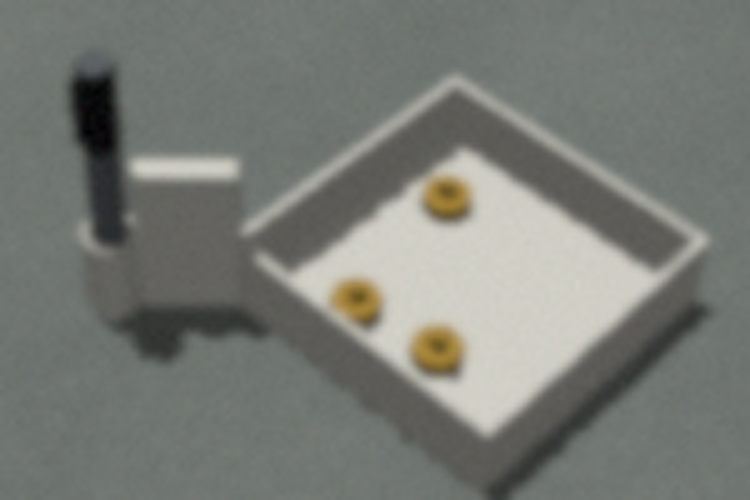

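View pics/t_c.png

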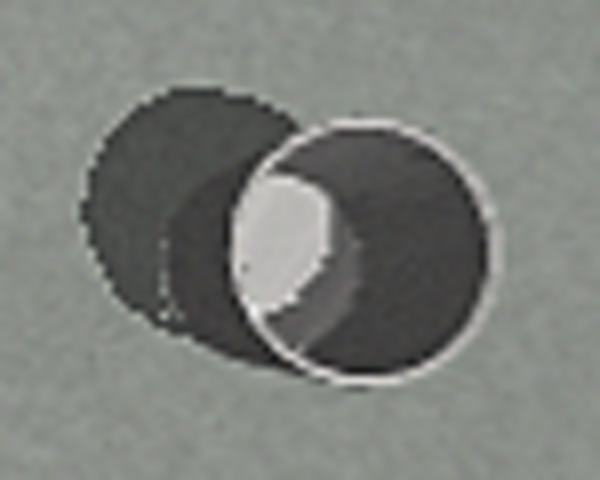

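```bash
cat > m1.py <<'E'
from h import *
t=viewer.capture("top");s=viewer.capture("scene")
f=lambda u,v:(u/5+165-.4,v/5+105-.4)
g=lambda u,v:(u/5+190-.4,v/5+180-.4)
T=[onz(t,f(*p),.04) for p in((262,65),(45,297),(285,515),(490,285))]
print(np.round(T,4)); P=np.array(T)
print("centre",P.mean(0)); print("diag",P[0]-P[2],P[3]-P[1],[np.linalg.norm(P[i]-P[(i+1)%4]) for i in range(4)])
S=[onz(s,g(*p),.04) for p in((455,75),(710,240))]; print("scene corners",np.round(S,4))
m,e=tri(t,f(634,243),s,g(96,65)); print("cap",m,e, onz(t,f(634,243),.144))
print("fin", onz(t,f(494,265),.085),onz(t,f(597,263),.085))
print("fin scene", onz(s,g(130,168),.085),onz(s,g(240,168),.085))
print("tube", onz(s,g(105,236),.045), onz(t,f(613,275),.045))
print("cup",onz(t,(365.5/8+375-.44,251/8+165-.44),.085))
for p in ((231,251),(500,251)): print(onz(t,(p[0]/8+375-.44,p[1]/8+165-.44),.085))
for z in(.085,): print(proj(s,onz(t,(365.5/8+375-.44,251/8+165-.44),.085)))
E
python3 m1.py
```

```text
[[ 0.6757  0.0922  0.04  ]
 [ 0.5652  0.1906  0.04  ]
 [ 0.4659  0.0776  0.04  ]
 [ 0.5744 -0.0157  0.04  ]]
centre [0.57032926 0.08618083 0.04      ]
diag [0.20980447 0.01466022 0.        ] [ 0.00920502 -0.20627849  0.        ] [np.float64(0.14794408532815062), np.float64(0.15040929893993762), np.float64(0.14306917274983985), np.float64(0.14805050448206608)]
scene corners [[0.4653 0.0785 0.04  ]
 [0.5652 0.1914 0.04  ]]
cap [ 0.58125703 -0.07227235  0.14196431] 0.0008243684645368425 [ 0.58102782 -0.07248657  0.144     ]
fin [ 0.57811691 -0.01569257  0.085     ] [ 0.57981374 -0.06175004  0.085     ]
fin scene [ 0.58236845 -0.06110941  0.085     ] [ 0.5790967  -0.01488142  0.085     ]
tube [ 0.58541881 -0.07388497  0.045     ] [ 0.57946843 -0.07250949  0.045     ]
cup [ 0.4980598  -0.36678915  0.085     ]
[ 0.49744976 -0.32927174  0.085     ]
[ 0.49867023 -0.40428772  0.085     ]
[ 90.79865474 180.67738015]
```

```bash
cat >> h.py <<'E'
from scipy.spatial.transform import Rotation as Ro
def cur():
    q=sense(); return np.array(q["tool_pos"]),Ro.from_euler("xyz",q["ee_rot"]),q
def to(p,rot):
    c,R,q=cur(); return np.round(R.inv().apply(np.array(p)-c)*1000,1),np.round((R.inv()*rot).as_rotvec(degrees=True),1)
YAW=np.radians(-86.6)
def down(yaw=YAW): return Ro.from_euler("xyz",[-np.pi/2,0,yaw])
E
python3 - <<'E'
from h import *
print(to([.581,-.0720,.40],down()))
E
```

```text
(array([ 563.4,    4.6, -390.7]), array([ 0. , 63.7,  0. ]))
```

arm_command(
  steps=[
    {"tx":0.04,"tz":-0.028,"ay":5},
    {"tx":0.08,"tz":-0.056,"ay":9},
    {"tx":0.12,"tz":-0.084,"ay":14},
    {"tx":0.16,"tz":-0.112,"ay":18},
    {"tx":0.2,"tz":-0.14,"ay":23},
    {"tx":0.24,"tz":-0.168,"ay":27},
    {"tx":0.28,"tz":-0.196,"ay":32},
    {"tx":0.32,"tz":-0.223,"ay":36},
    {"tx":0.36,"tz":-0.25,"ay":41},
    {"tx":0.4,"tz":-0.278,"ay":45},
    {"tx":0.44,"tz":-0.306,"ay":50},
    {"tx":0.48,"tz":-0.334,"ay":54},
    {"tx":0.52,"tz":-0.362,"ay":59},
    {"tx":0.563,"ty":0.005,"tz":-0.391,"ay":63.7,"grip":0.4},
    {"tx":0.563,"ty":0.005,"tz":-0.391,"ay":63.7,"grip":0.4},
    {"tx":0.563,"ty":0.005,"tz":-0.391,"ay":63.7,"grip":0.4},
    {"tx":0.563,"ty":0.005,"tz":-0.391,"ay":63.7,"grip":0.4},
  ],
)

```text
validation failed for argument at $.st...
```

```bash
python3 - <<'E'
from h import *
c,R,q=cur(); print(q)
print(to([.581,-.0720,.273],down()))
for n in("scene","top"):
    d=viewer.capture(n); cv2.imwrite(f"pics/{n}1.png",d["color"])
E
```

```text
{'t': 0.2, 'joint_pos': array([ 1.01937229e+00,  2.58950846e-01,  2.10423780e-02,  1.33369434e+00,
       -5.69186516e-05,  1.41818127e+00]), 'qvel': array([-0.0009439 , -0.00034576,  0.0031911 ,  0.0009769 ,  0.00127136,
        0.00022209]), 'effort': array([ 9.27529004e-05, -5.55436563e+01,  3.44420135e+01,  1.01023255e-02,
       -2.16589306e-04,  1.05210784e-06]), 'tool_pos': array([0.2135753 , 0.50679854, 0.40430771]), 'ee_rot': array([-1.57160209e+00,  6.63468616e-05, -3.98808975e-01]), 'wrist_force': array([ 0.66586781, -1.28830268, -0.04667902]), 'ft_torque': array([ 0.02620652,  0.01069747, -0.00984689]), 'width': 0.08557390212621493}
(array([ 563.4,  131.6, -390.6]), array([ 0. , 63.7,  0. ]))
```

View pics/scene1.png

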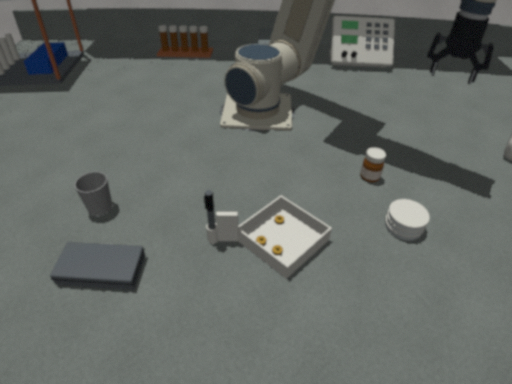

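The picture shows the scene unchanged, because the move was refused. The rows probably need every field, so I'll test that with a small row.

arm_command(
  steps=[
    {"tx":0.04,"ty":0,"tz":-0.028,"ax":0,"ay":5,"az":0,"grip":0},
  ],
)

```text
t: 0.4
tool_pos: [0.2384, 0.4677, 0.404]
ee_rot: [-1.571, 0.001, -0.482]
wrist_force: [2.3, 0.5, 0.4]
width: 0.0854
```

```bash
python3 - <<'E'
from h import *
print(to([.581,-.0720,.40],down()))
E
```

```text
(array([ 553.7,    3.4, -319.3]), array([ 0. , 59. , -0.1]))
```

arm_command(
  steps=[
    {"tx":0.04,"ty":0,"tz":-0.023,"ax":0,"ay":4,"az":0,"grip":0},
    {"tx":0.08,"ty":0,"tz":-0.046,"ax":0,"ay":8,"az":0,"grip":0},
    {"tx":0.12,"ty":0,"tz":-0.069,"ax":0,"ay":12,"az":0,"grip":0},
    {"tx":0.16,"ty":0,"tz":-0.092,"ax":0,"ay":17,"az":0,"grip":0},
    {"tx":0.2,"ty":0,"tz":-0.115,"ax":0,"ay":21,"az":0,"grip":0},
    {"tx":0.24,"ty":0,"tz":-0.138,"ax":0,"ay":25,"az":0,"grip":0},
    {"tx":0.28,"ty":0,"tz":-0.161,"ax":0,"ay":30,"az":0,"grip":0},
    {"tx":0.32,"ty":0,"tz":-0.185,"ax":0,"ay":34,"az":0,"grip":0},
    {"tx":0.36,"ty":0,"tz":-0.208,"ax":0,"ay":38,"az":0,"grip":0},
    {"tx":0.4,"ty":0,"tz":-0.231,"ax":0,"ay":43,"az":0,"grip":0},
    {"tx":0.44,"ty":0,"tz":-0.254,"ax":0,"ay":47,"az":0,"grip":0},
    {"tx":0.48,"ty":0,"tz":-0.277,"ax":0,"ay":51,"az":0,"grip":0},
    {"tx":0.52,"ty":0,"tz":-0.3,"ax":0,"ay":55,"az":0,"grip":0.2},
    {"tx":0.554,"ty":0.003,"tz":-0.319,"ax":0,"ay":59,"az":0,"grip":0.4},
    {"tx":0.554,"ty":0.003,"tz":-0.319,"ax":0,"ay":59,"az":0,"grip":0.4},
    {"tx":0.554,"ty":0.003,"tz":-0.319,"ax":0,"ay":59,"az":0,"grip":0.4},
    {"tx":0.554,"ty":0.003,"tz":-0.319,"ax":0,"ay":59,"az":0,"grip":0.4},
  ],
)

```text
t: 2.1
tool_pos: [0.58, -0.0747, 0.4018]
ee_rot: [-1.571, 0.0, -1.515]
wrist_force: [0.1, 0.8, 0.6]
width: 0.051
```

```bash
python3 - <<'E'
from h import *
c,R,q=cur(); print(q['joint_pos'],q['width'],c)
print(to([.581,-.0720,.273],down()))
for n in("scene","top"):
    d=viewer.capture(n); cv2.imwrite(f"pics/{n}2.png",d["color"])
E
```

```text
[-2.71648044e-01  3.19509072e-01  1.00732749e-01  1.35237056e+00
  1.70507884e-04  1.24318516e+00] 0.050952236180730005 [ 0.57998829 -0.07474223  0.40176255]
(array([ -2.6, 128.8,   1.2]), array([ 0. , -0.2, -0. ]))
```

View pics/scene2.png

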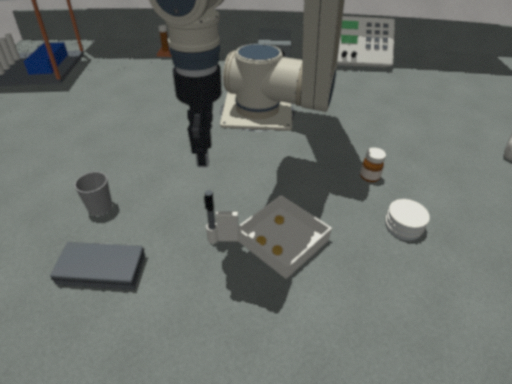

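The gripper is above the marker: fingertips at about (203,160), cap at (209,192). The width is 51 mm. I'll lower it straight down.

arm_command(
  newtons=30,
  steps=[
    {"tx":-0.003,"ty":0.02,"tz":0.001,"ax":0,"ay":0,"az":0,"grip":0.4},
    {"tx":-0.003,"ty":0.04,"tz":0.001,"ax":0,"ay":0,"az":0,"grip":0.4},
    {"tx":-0.003,"ty":0.06,"tz":0.001,"ax":0,"ay":0,"az":0,"grip":0.4},
    {"tx":-0.003,"ty":0.08,"tz":0.001,"ax":0,"ay":0,"az":0,"grip":0.4},
    {"tx":-0.003,"ty":0.1,"tz":0.001,"ax":0,"ay":0,"az":0,"grip":0.4},
    {"tx":-0.003,"ty":0.115,"tz":0.001,"ax":0,"ay":0,"az":0,"grip":0.4},
    {"tx":-0.003,"ty":0.125,"tz":0.001,"ax":0,"ay":0,"az":0,"grip":0.4},
    {"tx":-0.003,"ty":0.129,"tz":0.001,"ax":0,"ay":0,"az":0,"grip":0.4},
    {"tx":-0.003,"ty":0.129,"tz":0.001,"ax":0,"ay":0,"az":0,"grip":0.4},
  ],
)

```text
t: 3.1
tool_pos: [0.5811, -0.0719, 0.2728]
ee_rot: [-1.571, -0.0, -1.515]
wrist_force: [-0.4, -0.3, -0.7]
width: 0.051
```

```bash
python3 - <<'E'
from h import *
c,R,q=cur(); print(q['wrist_force'],q['width'],c)
o=[]
for n in("scene","top"):
    d=viewer.capture(n)["color"]; o.append(cv2.resize(d[150:260,150:300] if n=="scene" else d[90:200,215:365],None,fx=4,fy=4,interpolation=3)[:, :400*2])
o=[cv2.resize(x,(600,290)) for x in o]
cv2.imwrite("pics/c3.png",cv2.vconcat(o))
E
```

```text
[-0.36205422 -0.33903307 -0.74929953] 0.0510055841071349 [ 0.58114052 -0.07188478  0.2728422 ]
```

View pics/c3.png

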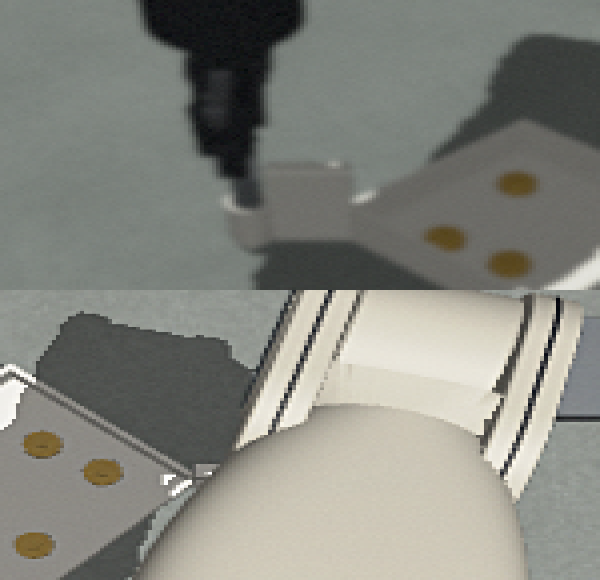

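The fingers straddle the marker above the tube, and the grey barrel is visible just below them at about (245,190) in the crop. Closing, then a slow lift.

arm_command(
  newtons=30,
  steps=[
    {"tx":0,"ty":0,"tz":0,"ax":0,"ay":0,"az":0,"grip":0.8},
    {"tx":0,"ty":0,"tz":0,"ax":0,"ay":0,"az":0,"grip":0.9},
    {"tx":0,"ty":0,"tz":0,"ax":0,"ay":0,"az":0,"grip":1},
    {"tx":0,"ty":0,"tz":0,"ax":0,"ay":0,"az":0,"grip":1},
    {"tx":0,"ty":0,"tz":0,"ax":0,"ay":0,"az":0,"grip":1},
    {"tx":0,"ty":0,"tz":0,"ax":0,"ay":0,"az":0,"grip":1},
    {"tx":0,"ty":0,"tz":0,"ax":0,"ay":0,"az":0,"grip":1},
  ],
)

```text
t: 3.9
tool_pos: [0.5813, -0.0724, 0.2732]
ee_rot: [-1.57, -0.0, -1.516]
wrist_force: [-0.4, 0.4, 6.0]
width: 0.0154
```

```bash
python3 - <<'E'
from h import *
c,R,q=cur(); print(q['wrist_force'],q['width'],c)
E
```

```text
[-0.44940932  0.41116547  5.97926101] 0.015425011901886705 [ 0.58133291 -0.07236089  0.27315775]
```

arm_command(
  steps=[
    {"tx":0,"ty":-0.01,"tz":0,"ax":0,"ay":0,"az":0,"grip":1},
    {"tx":0,"ty":-0.02,"tz":0,"ax":0,"ay":0,"az":0,"grip":1},
    {"tx":0,"ty":-0.03,"tz":0,"ax":0,"ay":0,"az":0,"grip":1},
    {"tx":0,"ty":-0.045,"tz":0,"ax":0,"ay":0,"az":0,"grip":1},
    {"tx":0,"ty":-0.065,"tz":0,"ax":0,"ay":0,"az":0,"grip":1},
    {"tx":0,"ty":-0.085,"tz":0,"ax":0,"ay":0,"az":0,"grip":1},
    {"tx":0,"ty":-0.105,"tz":0,"ax":0,"ay":0,"az":0,"grip":1},
    {"tx":0,"ty":-0.12,"tz":0,"ax":0,"ay":0,"az":0,"grip":1},
    {"tx":0,"ty":-0.13,"tz":0,"ax":0,"ay":0,"az":0,"grip":1},
    {"tx":0,"ty":-0.13,"tz":0,"ax":0,"ay":0,"az":0,"grip":1},
  ],
)

```text
t: 4.9
tool_pos: [0.5812, -0.0723, 0.4043]
ee_rot: [-1.568, -0.001, -1.516]
wrist_force: [0.8, 0.3, -0.2]
width: 0.0155
```

```bash
python3 - <<'E'
from h import *
c,R,q=cur(); print(q['wrist_force'],q['width'],c)
print(to([.498,-.367,.403],down()))
for n in("scene","top"):
    d=viewer.capture(n); cv2.imwrite(f"pics/{n}4.png",d["color"])
d=cv2.imread("pics/scene4.png");cv2.imwrite("pics/s4.png",cv2.resize(d[120:270,150:310],None,fx=4,fy=4,interpolation=2))
E
```

```text
[ 0.75507825  0.33561329 -0.20640915] 0.015543348464784586 [ 0.58124526 -0.07231485  0.40431141]
(array([289.7,   1.3, -99.3]), array([-0.1, -0.3,  0. ]))
```

View pics/s4.png

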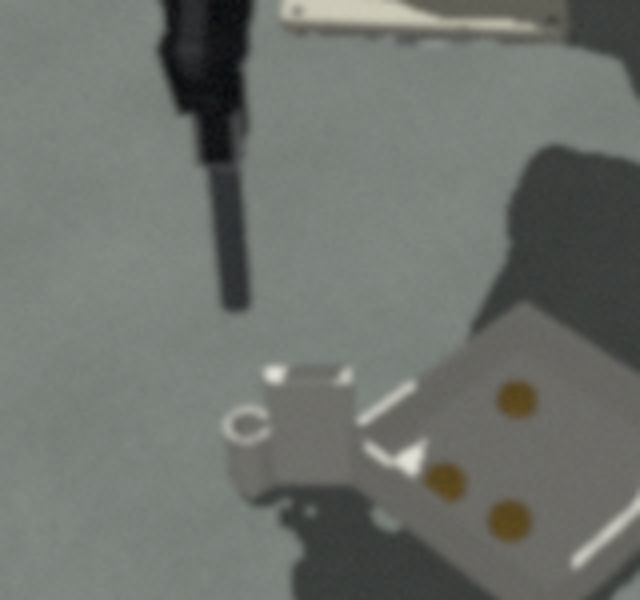

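The marker is out and hangs straight; its foot is at crop (236,308) and the tube mouth at (247,425) is empty. I'll carry it over the cup.

arm_command(
  steps=[
    {"tx":0.02,"ty":0,"tz":-0.007,"ax":0,"ay":0,"az":0,"grip":1},
    {"tx":0.05,"ty":0,"tz":-0.017,"ax":0,"ay":0,"az":0,"grip":1},
    {"tx":0.08,"ty":0,"tz":-0.027,"ax":0,"ay":0,"az":0,"grip":1},
    {"tx":0.11,"ty":0,"tz":-0.038,"ax":0,"ay":0,"az":0,"grip":1},
    {"tx":0.14,"ty":0,"tz":-0.048,"ax":0,"ay":0,"az":0,"grip":1},
    {"tx":0.17,"ty":0,"tz":-0.058,"ax":0,"ay":0,"az":0,"grip":1},
    {"tx":0.2,"ty":0,"tz":-0.069,"ax":0,"ay":0,"az":0,"grip":1},
    {"tx":0.23,"ty":0,"tz":-0.079,"ax":0,"ay":0,"az":0,"grip":1},
    {"tx":0.26,"ty":0,"tz":-0.089,"ax":0,"ay":0,"az":0,"grip":1},
    {"tx":0.28,"ty":0,"tz":-0.096,"ax":0,"ay":0,"az":0,"grip":1},
    {"tx":0.29,"ty":0.001,"tz":-0.099,"ax":0,"ay":0,"az":0,"grip":1},
    {"tx":0.29,"ty":0.001,"tz":-0.099,"ax":0,"ay":0,"az":0,"grip":1},
  ],
)

```text
t: 6.2
tool_pos: [0.498, -0.3682, 0.4004]
ee_rot: [-1.572, 0.001, -1.517]
wrist_force: [0.2, -0.0, -1.1]
width: 0.0155
```

```bash
python3 - <<'E'
from h import *
c,R,q=cur(); print(q['wrist_force'],q['width'],c)
print(to([.498,-.367,.277],down()))
d=viewer.capture("scene"); print(proj(d,[c[0],c[1],c[2]-.269]),proj(d,[.498,-.367,.085]))
d=d["color"];cv2.imwrite("pics/s5.png",cv2.resize(d[80:230,30:190],None,fx=4,fy=4,interpolation=2))
E
```

```text
[ 0.22186112 -0.04807328 -1.05021985] 0.015544478872151851 [ 0.49798606 -0.36824784  0.40043394]
(array([ -1.1, 123.4,   0.2]), array([ 0.1, -0.3, -0.1]))
[ 84.55049964 164.96326666] [ 90.72240915 180.65677922]
```

View pics/s5.png

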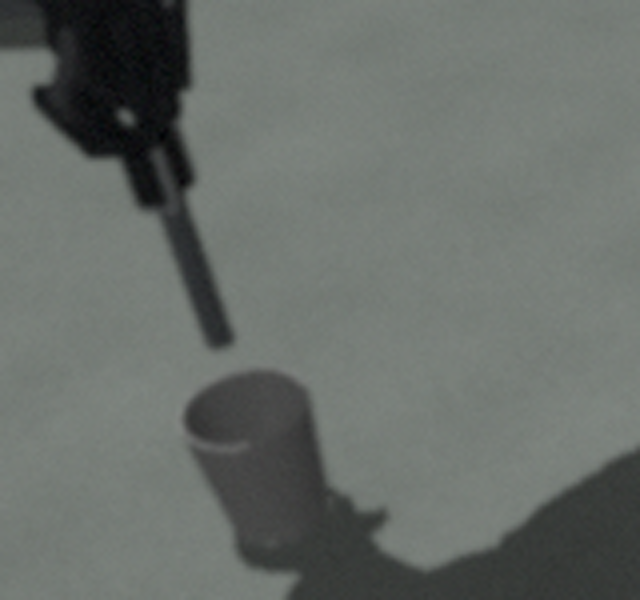

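The foot is at crop (218,342), matching the predicted (218,340), and is centred over the cup mouth. Lowering.

arm_command(
  steps=[
    {"tx":-0.001,"ty":0.02,"tz":0,"ax":0,"ay":0,"az":0,"grip":1},
    {"tx":-0.001,"ty":0.04,"tz":0,"ax":0,"ay":0,"az":0,"grip":1},
    {"tx":-0.001,"ty":0.06,"tz":0,"ax":0,"ay":0,"az":0,"grip":1},
    {"tx":-0.001,"ty":0.08,"tz":0,"ax":0,"ay":0,"az":0,"grip":1},
    {"tx":-0.001,"ty":0.1,"tz":0,"ax":0,"ay":0,"az":0,"grip":1},
    {"tx":-0.001,"ty":0.113,"tz":0,"ax":0,"ay":0,"az":0,"grip":1},
    {"tx":-0.001,"ty":0.12,"tz":0,"ax":0,"ay":0,"az":0,"grip":1},
    {"tx":-0.001,"ty":0.124,"tz":0,"ax":0,"ay":0,"az":0,"grip":1},
    {"tx":-0.001,"ty":0.124,"tz":0,"ax":0,"ay":0,"az":0,"grip":1},
  ],
)

```text
t: 7.15
tool_pos: [0.4984, -0.3661, 0.2778]
ee_rot: [-1.571, -0.0, -1.516]
wrist_force: [0.9, 0.4, -0.8]
width: 0.0151
```

```bash
python3 - <<'E'
from h import *
c,R,q=cur(); print(q['wrist_force'],q['width'],c)
d=viewer.capture("scene")["color"];cv2.imwrite("pics/s6.png",cv2.resize(d[80:230,30:190],None,fx=4,fy=4,interpolation=2))
E
```

```text
[ 0.89396072  0.39246333 -0.78368625] 0.015092186790110498 [ 0.49841197 -0.36611698  0.27778992]
```

View pics/s6.png

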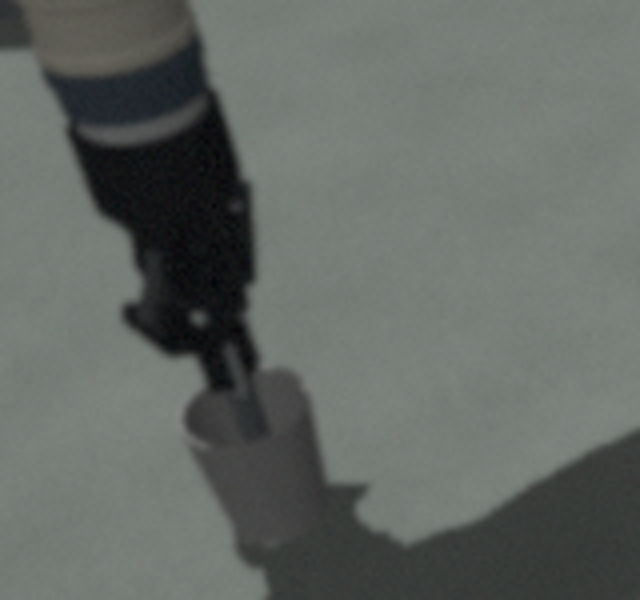

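The marker is inside the cup mouth. Lowering another 3 mm, then opening gently.

arm_command(
  steps=[
    {"tx":0,"ty":0.003,"tz":0,"ax":0,"ay":0,"az":0,"grip":1},
    {"tx":0,"ty":0.003,"tz":0,"ax":0,"ay":0,"az":0,"grip":1},
    {"tx":0,"ty":0.003,"tz":0,"ax":0,"ay":0,"az":0,"grip":0.75},
    {"tx":0,"ty":0.003,"tz":0,"ax":0,"ay":0,"az":0,"grip":0.7},
    {"tx":0,"ty":0.003,"tz":0,"ax":0,"ay":0,"az":0,"grip":0.6},
    {"tx":0,"ty":0.003,"tz":0,"ax":0,"ay":0,"az":0,"grip":0.4},
    {"tx":0,"ty":0.003,"tz":0,"ax":0,"ay":0,"az":0,"grip":0.1},
    {"tx":0,"ty":0.003,"tz":0,"ax":0,"ay":0,"az":0,"grip":0},
    {"tx":0,"ty":0.003,"tz":0,"ax":0,"ay":0,"az":0,"grip":0},
    {"tx":0,"ty":0.003,"tz":0,"ax":0,"ay":0,"az":0,"grip":0},
  ],
)

```text
t: 8.2
tool_pos: [0.4982, -0.3663, 0.2747]
ee_rot: [-1.571, 0.0, -1.516]
wrist_force: [0.9, 0.1, 0.3]
width: 0.0854
```

```bash
python3 - <<'E'
from h import *
c,R,q=cur(); print(q['wrist_force'],q['width'],c)
d=viewer.capture("scene")["color"];cv2.imwrite("pics/s7.png",cv2.resize(d[80:230,30:190],None,fx=4,fy=4,interpolation=2))
E
```

```text
[0.85487189 0.08156552 0.28150141] 0.08541967863916117 [ 0.49824855 -0.36629349  0.27467747]
```

View pics/s7.png

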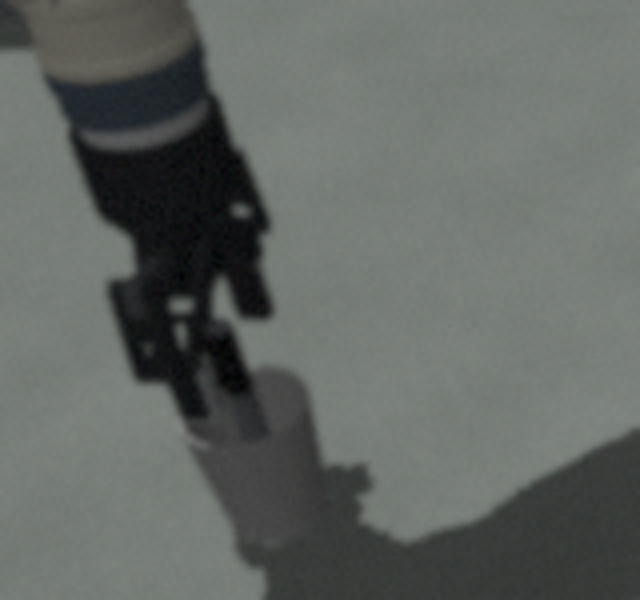

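Both fingers are clear of the marker, which stands in the cup. I'll go straight up.

arm_command(
  steps=[
    {"tx":0,"ty":-0.01,"tz":0,"ax":0,"ay":0,"az":0,"grip":0},
    {"tx":0,"ty":-0.03,"tz":0,"ax":0,"ay":0,"az":0,"grip":0},
    {"tx":0,"ty":-0.05,"tz":0,"ax":0,"ay":0,"az":0,"grip":0},
    {"tx":0,"ty":-0.07,"tz":0,"ax":0,"ay":0,"az":0,"grip":0},
    {"tx":0,"ty":-0.09,"tz":0,"ax":0,"ay":0,"az":0,"grip":0},
    {"tx":0,"ty":-0.105,"tz":0,"ax":0,"ay":0,"az":0,"grip":0},
    {"tx":0,"ty":-0.115,"tz":0,"ax":0,"ay":0,"az":0,"grip":0},
    {"tx":0,"ty":-0.115,"tz":0,"ax":0,"ay":0,"az":0,"grip":0},
  ],
)

```text
t: 9.05
tool_pos: [0.4983, -0.3663, 0.3914]
ee_rot: [-1.569, -0.002, -1.516]
wrist_force: [0.1, -0.3, -0.3]
width: 0.0853
```

```bash
python3 - <<'E'
from h import *
c,R,q=cur(); print(q['width'],c)
t=viewer.capture("top");cv2.imwrite("pics/t8.png",t["color"])
d=viewer.capture("scene")["color"];cv2.imwrite("pics/s8.png",d)
a=cv2.resize(d[110:230,30:190],None,fx=4,fy=4,interpolation=2)
b=cv2.resize(t["color"][105:225,165:305],None,fx=4,fy=4,interpolation=2)
cv2.imwrite("pics/s8c.png",a);cv2.imwrite("pics/t8c.png",cv2.resize(t["color"][105:225,165:305],None,fx=5,fy=5,interpolation=2))
E
```

```text
0.0852721328659823 [ 0.49830756 -0.36633021  0.39142112]
```

View pics/s8c.png

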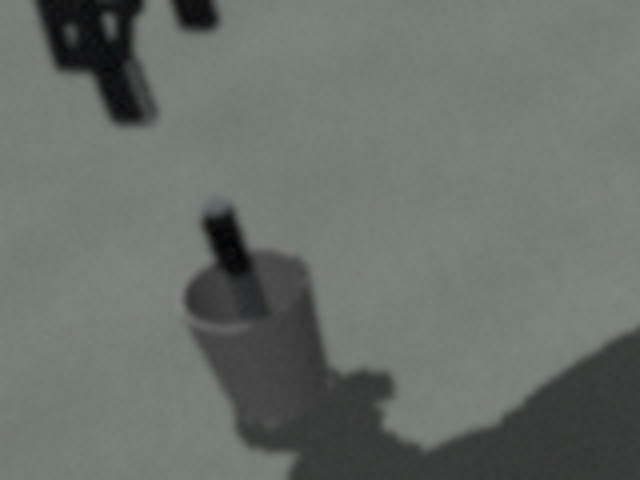

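View pics/t8c.png

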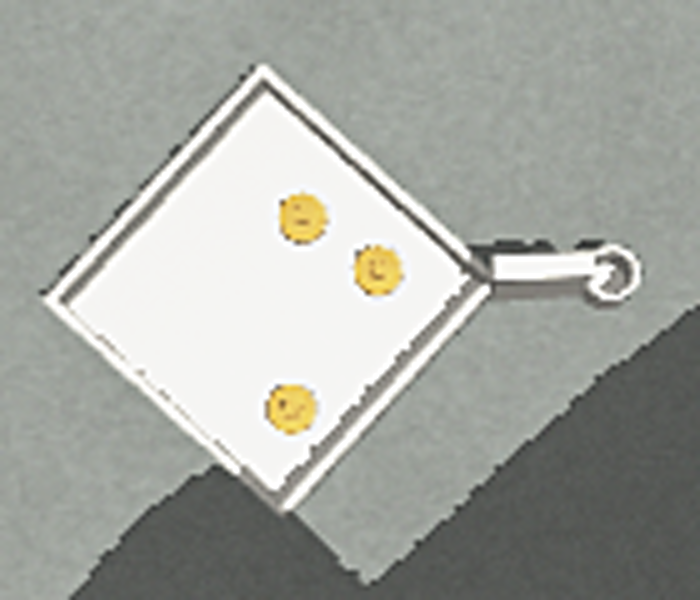

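The marker stands upright in the cup: cap at (217,208), inside the rim. The tray hasn't moved: corners as before, tube mouth at (613,273) now empty. Next is the position above the fin.

```bash
python3 - <<'E'
from h import *
t=viewer.capture("top");f=lambda u,v:(u/5+165-.4,v/5+105-.4)
print(onz(t,f(545,265),.085),onz(t,f(613,273),.045))
print(to([.579,-.039,.39],down(-1.515)))
E
```

```text
[ 0.57851266 -0.03849596  0.085     ] [ 0.58040074 -0.07249887  0.045     ]
(array([-322.3,   -0.9,   98.7]), array([ 0., -0., -0.]))
```

arm_command(
  steps=[
    {"tx":-0.02,"ty":0,"tz":0.006,"ax":0,"ay":0,"az":0,"grip":0},
    {"tx":-0.05,"ty":0,"tz":0.015,"ax":0,"ay":0,"az":0,"grip":0},
    {"tx":-0.08,"ty":0,"tz":0.025,"ax":0,"ay":0,"az":0,"grip":0},
    {"tx":-0.115,"ty":0,"tz":0.035,"ax":0,"ay":0,"az":0,"grip":0},
    {"tx":-0.15,"ty":0,"tz":0.046,"ax":0,"ay":0,"az":0,"grip":0},
    {"tx":-0.185,"ty":0,"tz":0.057,"ax":0,"ay":0,"az":0,"grip":0},
    {"tx":-0.22,"ty":0,"tz":0.067,"ax":0,"ay":0,"az":0,"grip":0},
    {"tx":-0.255,"ty":0,"tz":0.078,"ax":0,"ay":0,"az":0,"grip":0},
    {"tx":-0.285,"ty":0,"tz":0.088,"ax":0,"ay":0,"az":0,"grip":0.1},
    {"tx":-0.31,"ty":0,"tz":0.095,"ax":0,"ay":0,"az":0,"grip":0.2},
    {"tx":-0.322,"ty":0,"tz":0.099,"ax":0,"ay":0,"az":0,"grip":0.4},
    {"tx":-0.322,"ty":0,"tz":0.099,"ax":0,"ay":0,"az":0,"grip":0.4},
    {"tx":-0.322,"ty":0,"tz":0.099,"ax":0,"ay":0,"az":0,"grip":0.4},
  ],
)

```text
t: 10.5
tool_pos: [0.5793, -0.0396, 0.3894]
ee_rot: [-1.571, -0.0, -1.515]
wrist_force: [0.5, -0.4, -0.7]
width: 0.0511
```

```bash
python3 - <<'E'
from h import *
c,R,q=cur(); print(q['joint_pos'],q['width'],c)
print(to([.579,-.039,.223],down(-1.515)))
E
```

```text
[-2.12693774e-01  3.15822266e-01  6.39376400e-02  1.31945628e+00
 -3.49243175e-04  1.30280102e+00] 0.051106144327737 [ 0.57925353 -0.03961177  0.38938431]
(array([-7.000e-01,  1.664e+02, -1.000e-01]), array([ 0., -0.,  0.]))
```

arm_command(
  steps=[
    {"tx":0,"ty":0.02,"tz":0,"ax":0,"ay":0,"az":0,"grip":0.4},
    {"tx":0,"ty":0.045,"tz":0,"ax":0,"ay":0,"az":0,"grip":0.4},
    {"tx":0,"ty":0.07,"tz":0,"ax":0,"ay":0,"az":0,"grip":0.4},
    {"tx":0,"ty":0.095,"tz":0,"ax":0,"ay":0,"az":0,"grip":0.4},
    {"tx":0,"ty":0.115,"tz":0,"ax":0,"ay":0,"az":0,"grip":0.4},
    {"tx":0,"ty":0.13,"tz":0,"ax":0,"ay":0,"az":0,"grip":0.4},
    {"tx":0,"ty":0.145,"tz":0,"ax":0,"ay":0,"az":0,"grip":0.4},
    {"tx":0,"ty":0.158,"tz":0,"ax":0,"ay":0,"az":0,"grip":0.4},
    {"tx":0,"ty":0.166,"tz":0,"ax":0,"ay":0,"az":0,"grip":0.4},
    {"tx":0,"ty":0.166,"tz":0,"ax":0,"ay":0,"az":0,"grip":0.4},
  ],
)

```text
t: 11.5
tool_pos: [0.579, -0.0403, 0.2227]
ee_rot: [-1.573, 0.0, -1.517]
wrist_force: [-0.8, -0.3, -0.2]
width: 0.0514
```

```bash
python3 - <<'E'
from h import *
c,R,q=cur(); print(q['width'],c,q['wrist_force'])
d=viewer.capture("scene")["color"];cv2.imwrite("pics/s9.png",cv2.resize(d[130:290,150:350],None,fx=3.5,fy=3.5,interpolation=2))
E
```

```text
0.05138700735059071 [ 0.57899232 -0.04032407  0.22272383] [-0.79838228 -0.26853372 -0.24672301]
```

View pics/s9.png

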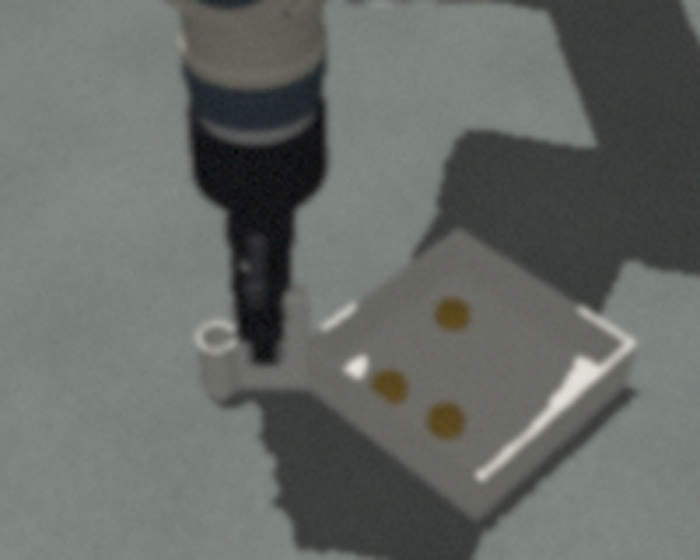

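The fingers straddle the fin at (263,330), clear of the tube at (216,340). Closing firmly.

arm_command(
  newtons=90,
  steps=[
    {"tx":0,"ty":0,"tz":0,"ax":0,"ay":0,"az":0,"grip":0.7},
    {"tx":0,"ty":0,"tz":0,"ax":0,"ay":0,"az":0,"grip":0.85},
    {"tx":0,"ty":0,"tz":0,"ax":0,"ay":0,"az":0,"grip":1},
    {"tx":0,"ty":0,"tz":0,"ax":0,"ay":0,"az":0,"grip":1},
    {"tx":0,"ty":0,"tz":0,"ax":0,"ay":0,"az":0,"grip":1},
    {"tx":0,"ty":0,"tz":0,"ax":0,"ay":0,"az":0,"grip":1},
    {"tx":0,"ty":0,"tz":0,"ax":0,"ay":0,"az":0,"grip":1},
  ],
)

```text
t: 12.25
tool_pos: [0.5795, -0.0394, 0.2245]
ee_rot: [-1.57, -0.001, -1.515]
wrist_force: [-1.0, -1.3, 6.2]
width: 0.0106
```

```bash
cat > tilt.py <<'E'
from h import *
# pivot: collecting corner foot; tool-frame shift for tilt angle a at fixed start pose
c,R,q=cur(); print(q['width'],c,q['ee_rot'],q['wrist_force'])
g=c+R.apply([0,.155,0]); print("grasp",g)
dx=np.array([.0558,-.9984,0]); dy=np.cross([0,0,1],dx)
piv=np.array([g[0],g[1],0])-.2300*dx; print("pivot",piv)
for a in (2,4,6,8,10,12,15,18,21,24,27,30,33,35):
    Q=Ro.from_rotvec(-np.radians(a)*dy)
    p=piv+Q.apply(c-piv)
    s,w=to(p,Q*R); print(a,s,w)
E
python3 tilt.py
```

```text
0.010581906876943863 [ 0.57952423 -0.03936494  0.22448596] [-1.56962621e+00 -6.59732618e-04 -1.51545723e+00] [-0.96261403 -1.25359322  6.24954564]
grasp [ 0.57971098 -0.03945702  0.0694861 ]
pivot [0.56687698 0.19017498 0.        ]
2 [-8.  -7.9  0. ] [ 0. -0. -2.]
4 [-16.2 -15.5   0. ] [ 0. -0. -4.]
6 [-24.7 -22.8   0. ] [ 0. -0. -6.]
8 [-33.5 -29.8   0. ] [ 0. -0. -8.]
10 [-42.4 -36.5   0. ] [  0.  -0. -10.]
12 [-51.7 -42.9   0. ] [  0.  -0. -12.]
15 [-65.9 -51.9   0. ] [  0.  -0. -15.]
18 [-80.6 -60.1   0. ] [  0.  -0. -18.]
21 [-95.7 -67.5   0. ] [  0.  -0. -21.]
24 [-111.1  -74.2    0. ] [  0.  -0. -24.]
27 [-126.9  -80.     0. ] [  0.  -0. -27.]
30 [-143.  -85.    0.] [  0.  -0. -30.]
33 [-159.3  -89.1    0. ] [  0.  -0. -33.]
35 [-170.3  -91.4    0. ] [  0.  -0. -35.]
```

The gripper holds the fin: width 10.6 mm (fin 12), and the implied pivot (0.567,0.190) agrees with the measured corner (0.565,0.191). I'll tilt gently to 12° first and check.

arm_command(
  steps=[
    {"tx":-0.004,"ty":-0.004,"tz":0,"ax":0,"ay":0,"az":-1,"grip":1},
    {"tx":-0.008,"ty":-0.008,"tz":0,"ax":0,"ay":0,"az":-2,"grip":1},
    {"tx":-0.0121,"ty":-0.0117,"tz":0,"ax":0,"ay":0,"az":-3,"grip":1},
    {"tx":-0.0162,"ty":-0.0155,"tz":0,"ax":0,"ay":0,"az":-4,"grip":1},
    {"tx":-0.0247,"ty":-0.0228,"tz":0,"ax":0,"ay":0,"az":-6,"grip":1},
    {"tx":-0.0335,"ty":-0.0298,"tz":0,"ax":0,"ay":0,"az":-8,"grip":1},
    {"tx":-0.038,"ty":-0.0332,"tz":0,"ax":0,"ay":0,"az":-9,"grip":1},
    {"tx":-0.0424,"ty":-0.0365,"tz":0,"ax":0,"ay":0,"az":-10,"grip":1},
    {"tx":-0.047,"ty":-0.0398,"tz":0,"ax":0,"ay":0,"az":-11,"grip":1},
    {"tx":-0.0517,"ty":-0.0429,"tz":0,"ax":0,"ay":0,"az":-12,"grip":1},
    {"tx":-0.0517,"ty":-0.0429,"tz":0,"ax":0,"ay":0,"az":-12,"grip":1},
  ],
)

```text
t: 13.35
tool_pos: [0.5765, 0.0129, 0.2668]
ee_rot: [-1.571, -0.21, -1.515]
wrist_force: [-0.3, 0.7, -2.6]
width: 0.0108
```

```bash
python3 - <<'E'
from h import *
c,R,q=cur(); print(q['width'],c,q['ee_rot'],q['wrist_force'],q['joint_pos'])
d=viewer.capture("scene");np.savez("cam.npz",K=d["K"],k1=d["k1"],T=d["T"])
print("corner foot px (crop)",(proj(d,[.5665,.1905,0])-[150,130])*3.5)
d=d["color"];cv2.imwrite("pics/s10.png",cv2.resize(d[130:290,150:350],None,fx=3.5,fy=3.5,interpolation=2))
E
```

```text
0.010779147947978945 [0.57653889 0.01286185 0.26681883] [-1.57066657 -0.2100896  -1.51510347] [-0.34728886  0.73839997 -2.6068576 ] [-0.07937432  0.37315971 -0.18137272  0.98742672 -0.20813005  1.43270344]
corner foot px (crop) [624.71999035 384.43075193]
```

View pics/s10.png

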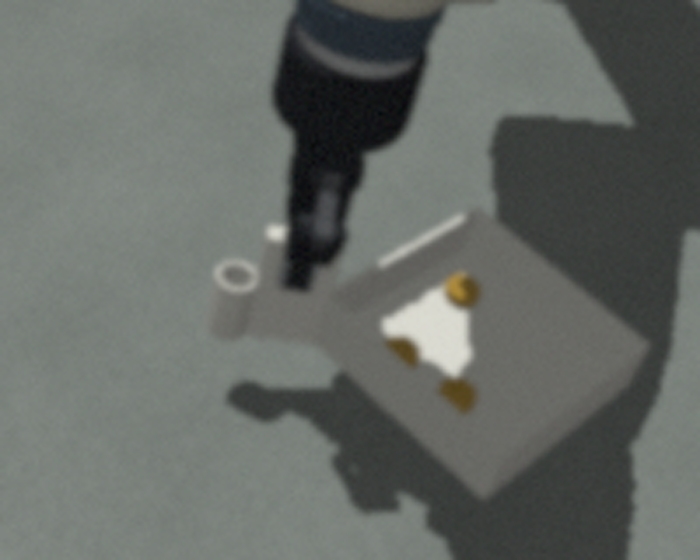

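The tray is tilted about its collecting corner, whose foot is at about (627,385) against a predicted (625,384). The stubs are still at the near end. Now the rest of the tilt.

```bash
python3 - <<'E'
from h import *
c,R,q=cur()
dx=np.array([.0558,-.9984,0]); dy=np.cross([0,0,1],dx); piv=np.array([.5669,.1902,0])
c0=np.array([.57952,-.03936,.22449]);R0=Ro.from_euler("xyz",[-1.5696,-.00066,-1.51546])
for a in range(12,36,1):
    Q=Ro.from_rotvec(-np.radians(a)*dy); p=piv+Q.apply(c0-piv)
    print(a,*to(p,Q*R0))
E
```

```text
12 [ 0.5 -0.7  0.1] [ 0.1  0.  -0. ]
13 [-3.5 -4.7  0.1] [ 0.1  0.  -1. ]
14 [-7.5 -8.6  0.1] [ 0.1  0.  -2. ]
15 [-11.6 -12.4   0.1] [ 0.1  0.  -3. ]
16 [-15.7 -16.2   0.1] [ 0.1  0.  -4. ]
17 [-19.9 -19.9   0.1] [ 0.1  0.  -5. ]
18 [-24.2 -23.5   0.1] [ 0.1  0.  -6. ]
19 [-28.6 -27.1   0.1] [ 0.1  0.  -7. ]
20 [-33.  -30.5   0.1] [ 0.1  0.  -8. ]
21 [-37.4 -33.9   0.1] [ 0.1  0.  -9. ]
22 [-42.  -37.2   0. ] [  0.1   0.  -10. ]
23 [-46.6 -40.4   0. ] [  0.1   0.  -11. ]
24 [-51.2 -43.6   0. ] [  0.1   0.  -12. ]
25 [-55.9 -46.7   0. ] [  0.1   0.  -13. ]
26 [-60.6 -49.7   0. ] [  0.1   0.  -14. ]
27 [-65.4 -52.6   0. ] [  0.1   0.  -15. ]
28 [-70.3 -55.4   0. ] [  0.1   0.  -16. ]
29 [-75.2 -58.1   0. ] [  0.1   0.  -17. ]
30 [-80.1 -60.8   0. ] [  0.1   0.  -18. ]
31 [-85.1 -63.3   0. ] [  0.1   0.  -19. ]
32 [-90.1 -65.8   0. ] [  0.1   0.  -20. ]
33 [-95.2 -68.2   0. ] [  0.1   0.  -21. ]
34 [-100.3  -70.5    0. ] [  0.1   0.  -22. ]
35 [-105.5  -72.7    0. ] [  0.1   0.  -23. ]
```

arm_command(
  steps=[
    {"tx":-0.0035,"ty":-0.0045,"tz":0,"ax":0,"ay":0,"az":-1,"grip":1},
    {"tx":-0.0075,"ty":-0.0084,"tz":0,"ax":0,"ay":0,"az":-2,"grip":1},
    {"tx":-0.0116,"ty":-0.0122,"tz":0,"ax":0,"ay":0,"az":-3,"grip":1},
    {"tx":-0.0157,"ty":-0.016,"tz":0,"ax":0,"ay":0,"az":-4,"grip":1},
    {"tx":-0.0199,"ty":-0.0197,"tz":0,"ax":0,"ay":0,"az":-5,"grip":1},
    {"tx":-0.0242,"ty":-0.0233,"tz":0,"ax":0,"ay":0,"az":-6,"grip":1},
    {"tx":-0.0286,"ty":-0.0269,"tz":0,"ax":0,"ay":0,"az":-7,"grip":1},
    {"tx":-0.033,"ty":-0.0303,"tz":0,"ax":0,"ay":0,"az":-8,"grip":1},
    {"tx":-0.0374,"ty":-0.0337,"tz":0,"ax":0,"ay":0,"az":-9,"grip":1},
    {"tx":-0.042,"ty":-0.037,"tz":0,"ax":0,"ay":0,"az":-10,"grip":1},
    {"tx":-0.0466,"ty":-0.0402,"tz":0,"ax":0,"ay":0,"az":-11,"grip":1},
    {"tx":-0.0512,"ty":-0.0434,"tz":0,"ax":0,"ay":0,"az":-12,"grip":1},
    {"tx":-0.0559,"ty":-0.0465,"tz":0,"ax":0,"ay":0,"az":-13,"grip":1},
    {"tx":-0.0606,"ty":-0.0495,"tz":0,"ax":0,"ay":0,"az":-14,"grip":1},
    {"tx":-0.0654,"ty":-0.0524,"tz":0,"ax":0,"ay":0,"az":-15,"grip":1},
    {"tx":-0.0703,"ty":-0.0552,"tz":0,"ax":0,"ay":0,"az":-16,"grip":1},
    {"tx":-0.0752,"ty":-0.0579,"tz":0,"ax":0,"ay":0,"az":-17,"grip":1},
    {"tx":-0.0801,"ty":-0.0606,"tz":0,"ax":0,"ay":0,"az":-18,"grip":1},
    {"tx":-0.0851,"ty":-0.0631,"tz":0,"ax":0,"ay":0,"az":-19,"grip":1},
    {"tx":-0.0901,"ty":-0.0656,"tz":0,"ax":0,"ay":0,"az":-20,"grip":1},
  ],
)

```text
t: 15.4
tool_pos: [0.5709, 0.1143, 0.3121]
ee_rot: [-1.571, -0.56, -1.516]
wrist_force: [0.3, -0.0, -3.4]
width: 0.0108
```

```bash
python3 - <<'E'
from h import *
c,R,q=cur(); print(q['width'],c,q['ee_rot'],q['wrist_force'],q['joint_pos'])
dx=np.array([.0558,-.9984,0]); dy=np.cross([0,0,1],dx); piv=np.array([.5669,.1902,0])
c0=np.array([.57952,-.03936,.22449]);R0=Ro.from_euler("xyz",[-1.5696,-.00066,-1.51546])
for a in (32,33,34):
    Q=Ro.from_rotvec(-np.radians(a)*dy); p=piv+Q.apply(c0-piv)
    print(a,*to(p,Q*R0))
d=viewer.capture("scene")["color"];cv2.imwrite("pics/s11.png",cv2.resize(d[130:290,150:350],None,fx=3.5,fy=3.5,interpolation=2))
d=viewer.capture("top")["color"];cv2.imwrite("pics/t11.png",cv2.resize(d[100:230,150:310],None,fx=4,fy=4,interpolation=2))
E
```

```text
0.010772454675356584 [0.57093929 0.11433808 0.31210997] [-1.57076164 -0.55990233 -1.51583588] [ 0.25399645 -0.02144364 -3.42179147] [ 0.16405048  0.39665121 -0.06297033  1.17927218 -0.55618507  1.69932443]
32 [ 0.1 -0.1 -0. ] [ 0.1 -0.   0. ]
33 [-3.9 -4.  -0. ] [ 0.1 -0.  -1. ]
34 [-7.9 -8.  -0. ] [ 0.1 -0.  -2. ]
```

View pics/s11.png

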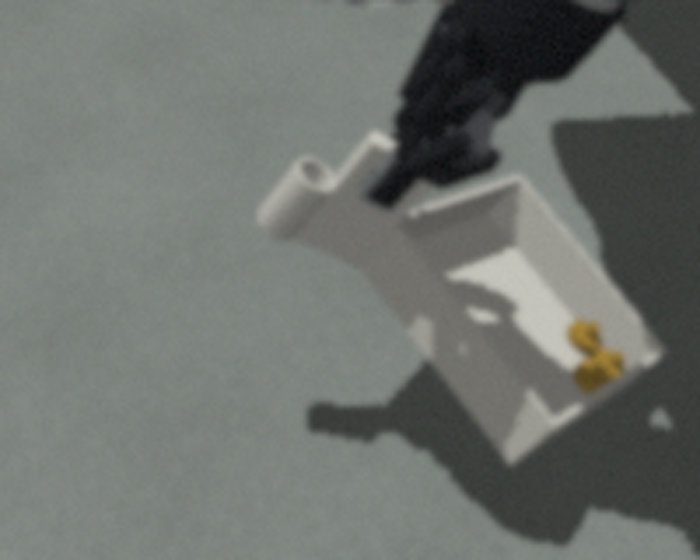

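View pics/t11.png

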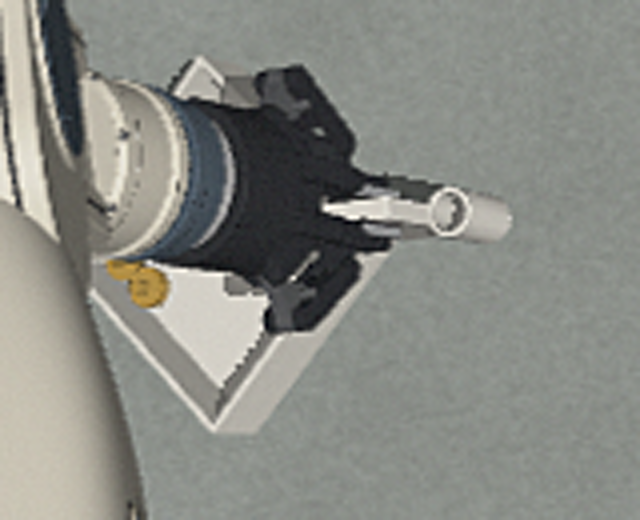

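The stubs are gathering at the collecting corner, at about (597,360) in the scene crop, possibly still settling. I'll go to 35° and wait.

arm_command(
  steps=[
    {"tx":-0.002,"ty":-0.002,"tz":0,"ax":0,"ay":0,"az":-0.5,"grip":1},
    {"tx":-0.004,"ty":-0.004,"tz":0,"ax":0,"ay":0,"az":-1,"grip":1},
    {"tx":-0.006,"ty":-0.006,"tz":0,"ax":0,"ay":0,"az":-1.5,"grip":1},
    {"tx":-0.008,"ty":-0.008,"tz":0,"ax":0,"ay":0,"az":-2,"grip":1},
    {"tx":-0.01,"ty":-0.0099,"tz":0,"ax":0,"ay":0,"az":-2.5,"grip":1},
    {"tx":-0.012,"ty":-0.0118,"tz":0,"ax":0,"ay":0,"az":-3,"grip":1},
    {"tx":-0.012,"ty":-0.0118,"tz":0,"ax":0,"ay":0,"az":-3,"grip":1},
    {"tx":-0.012,"ty":-0.0118,"tz":0,"ax":0,"ay":0,"az":-3,"grip":1},
    {"tx":-0.012,"ty":-0.0118,"tz":0,"ax":0,"ay":0,"az":-3,"grip":1},
    {"tx":-0.012,"ty":-0.0118,"tz":0,"ax":0,"ay":0,"az":-3,"grip":1},
    {"tx":-0.012,"ty":-0.0118,"tz":0,"ax":0,"ay":0,"az":-3,"grip":1},
    {"tx":-0.012,"ty":-0.0118,"tz":0,"ax":0,"ay":0,"az":-3,"grip":1},
    {"tx":-0.012,"ty":-0.0118,"tz":0,"ax":0,"ay":0,"az":-3,"grip":1},
    {"tx":-0.012,"ty":-0.0118,"tz":0,"ax":0,"ay":0,"az":-3,"grip":1},
  ],
)

```text
t: 16.9
tool_pos: [0.57, 0.1303, 0.3157]
ee_rot: [-1.571, -0.611, -1.516]
wrist_force: [0.3, 0.7, -4.8]
width: 0.0105
```

```bash
python3 - <<'E'
from h import *
c,R,q=cur(); print(q['width'],c,q['ee_rot'],q['wrist_force'],np.abs(q['qvel']).max())
dx=np.array([.0558,-.9984,0]); dy=np.cross([0,0,1],dx); piv=np.array([.5669,.1902,0])
Q=Ro.from_rotvec(-np.radians(35)*dy)
P=lambda x,y,z: piv+Q.apply((x+.106)*dx+y*dy+np.array([0,0,z]))
s0=viewer.capture("scene"); d=s0["color"]
for n,p in (("inner corner",(-.1,0,.004)),("rim corner",(-.106,0,.04)),("side -y",(0,-.106,.04)),("side +y",(0,.106,.04))): print(n,np.round((proj(s0,P(*p))-[200,150])*5))
for pt in ((.0,.0),): pass
m=cv2.inRange(cv2.cvtColor(d,cv2.COLOR_BGR2HSV),(10,120,50),(30,255,255))[150:270,200:350]
cv2.imwrite("pics/s12.png",cv2.resize(d[150:270,200:350],None,fx=5,fy=5,interpolation=2))
f=viewer.capture("scene")["color"]; t=viewer.capture("top")["color"]
for _ in range(6): f=viewer.capture("scene")["color"]
m2=cv2.inRange(cv2.cvtColor(f,cv2.COLOR_BGR2HSV),(10,120,50),(30,255,255))[150:270,200:350]
print("mask",(m>0).sum(),(m2>0).sum(),((m>0)^(m2>0)).sum())
cv2.imwrite("pics/s13full.png",f)
# tray plane positions of brass pixels (plane z=.008 tray)
n=Q.apply([0,0,1]); ys,xs=np.nonzero(m2); out=[]
for x,y in zip(xs,ys):
    o,v=ray(s0,(x+200,y+150)); h=o+v*((P(0,0,.013)-o)@n)/(v@n); l=Q.inv().apply(h-piv); out.append([l@dx-.106,l@dy])
out=np.array(out); print("brass tray xy min/max mm",np.round(out.min(0)*1000),np.round(out.max(0)*1000))
E
```

```text
0.010475375078692893 [0.57004727 0.13026233 0.31566864] [-1.57084513 -0.61085072 -1.51581354] [ 0.2954843   0.67716413 -4.79349379] 0.0037061478584007354
inner corner [638. 440.]
rim corner [704. 402.]
side -y [501. 141.]
side +y [554. 502.]
mask 145 144 1
brass tray xy min/max mm [-91. -25.] [-51.  34.]
```

View pics/s12.png

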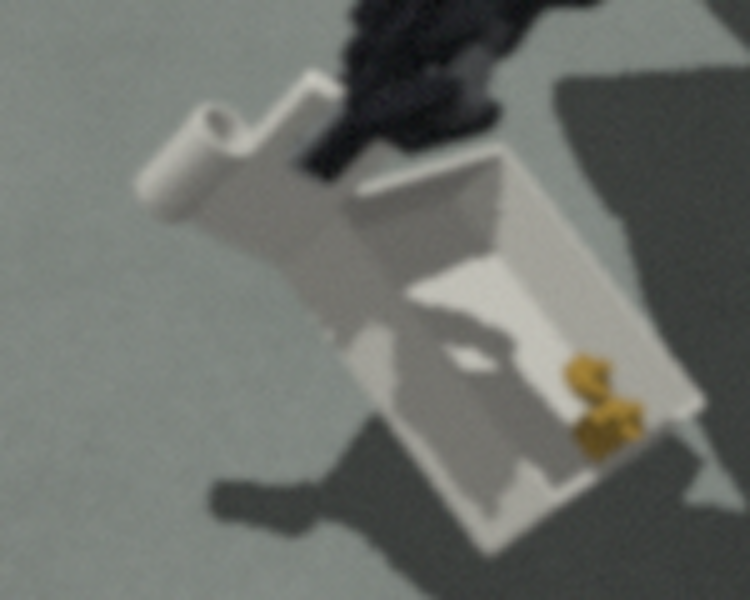

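View pics/s13full.png

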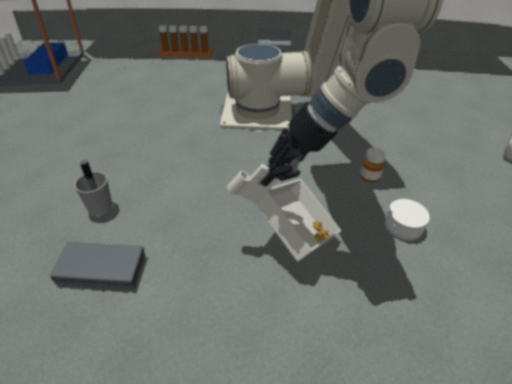

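```bash
python3 - <<'E'
from h import *
dx=np.array([.0558,-.9984,0]); dy=np.cross([0,0,1],dx); piv=np.array([.5669,.1902,0])
Q=Ro.from_rotvec(-np.radians(35)*dy)
P=lambda x,y,z: piv+Q.apply((x+.106)*dx+y*dy+np.array([0,0,z]))
s=viewer.capture("scene"); t=viewer.capture("top")
for nm,d,o,sz,k in (("s",s,(250,190),(100,75),8),("t",t,(150,130),(100,75),8)):
    im=cv2.resize(d["color"][o[1]:o[1]+sz[1],o[0]:o[0]+sz[0]],None,fx=k,fy=k,interpolation=2)
    px=lambda p:tuple(int(v) for v in (proj(d,p)-o+.5)*k)
    cv2.imwrite(f"pics/{nm}14raw.png",im)
    for z in (.004,.04,0):
        for a,b in (((-.106,0),(0,.106)),((0,.106),(.106,0)),((-.106,0),(0,-.106))):
            cv2.line(im,px(P(*a,z)),px(P(*b,z)),(255,0,0) if z==.04 else (0,0,255) if z==0 else (0,255,0),1)
    for x,y in ((-.083,0),(-.066,.017),(-.066,-.017)):
        pts=[px(P(x+.012*np.cos(a),y+.012*np.sin(a),.013)) for a in np.linspace(0,6.28,40)]
        cv2.polylines(im,[np.array(pts)],True,(255,0,255),1)
    cv2.imwrite(f"pics/{nm}14.png",im)
E
```

```text
(no output)
```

View pics/s14.png

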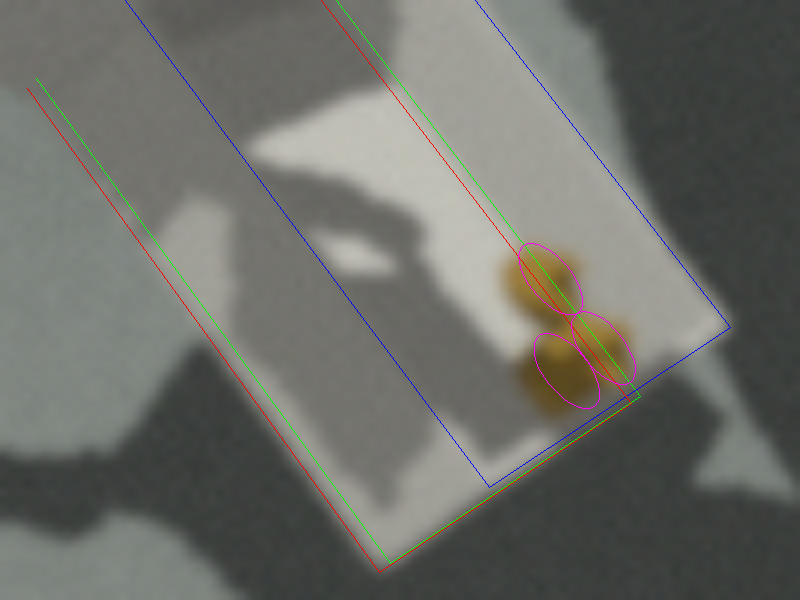

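View pics/t14.png

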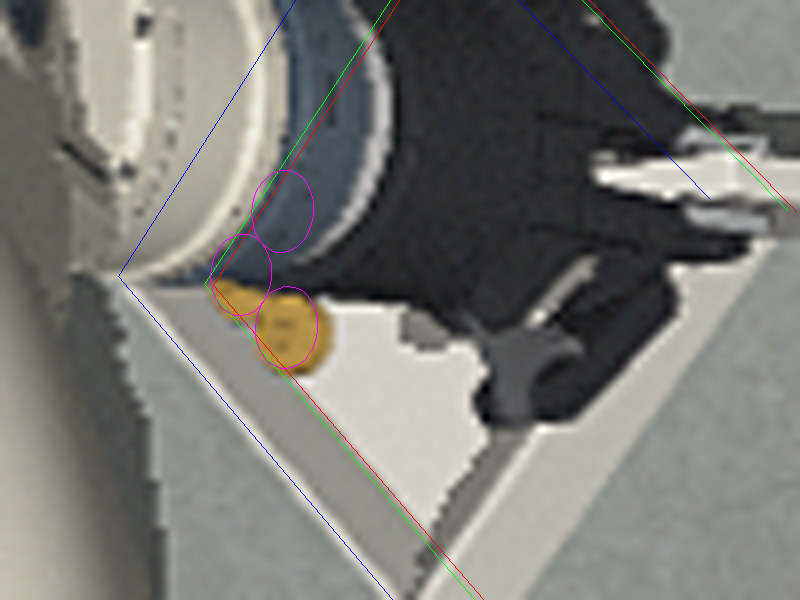

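View pics/s14raw.png

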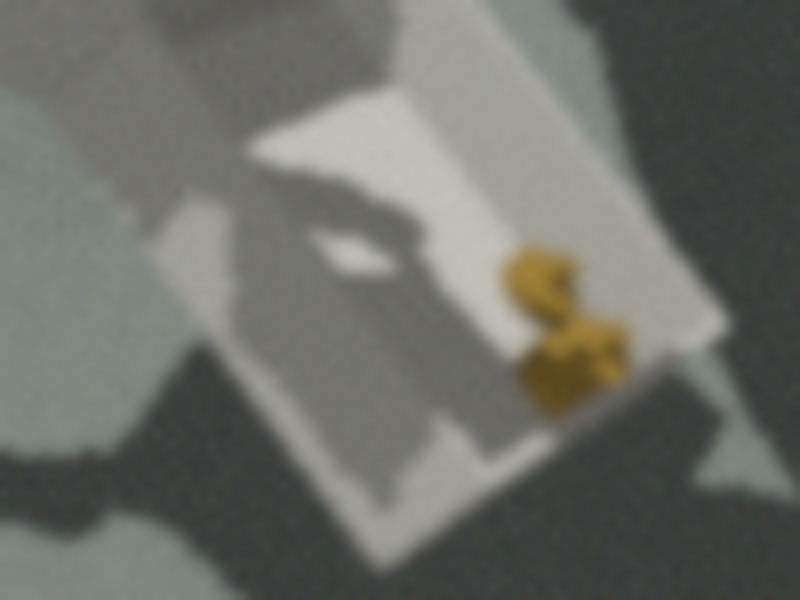

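All three brass stubs are packed in the corner: scene crop (540,280), (590,345) and (550,375), matching the outlines for three touching discs wedged there. They haven't moved between frames, the collecting corner's foot is on the table, and the marker stands in the cup. Handing in.

```bash
python3 - <<'E'
from h import *
q=sense(); print(q['t'],q['width'],q['wrist_force'])
print(r.job_done())
E
```

```text
17.45 0.011143975262038884 [-1.23639033  1.22757624 -5.1569236 ]
the job is handed in; nothing more can be done
None
```

I pulled the marker out of the tube and stood it in the steel cup. Then I took the tray by its fin with a 90 N grip, tilted it to 35° on its collecting corner and handed the job in at 17.45 s, still holding it tilted.

- **Stubs:** In the last pictures all three stubs lie packed in the collecting corner, where three touching discs should sit. They were still: one mask pixel changed over about 0.4 s. In the top view the arm hid one stub completely and most of another, so the scene view had to confirm them.
- **Grip and contact:** The wrist force was about 5 N and the finger opening 11 mm on the 12 mm fin. The collecting corner's foot was on the table where I predicted it.
- **Rest of the scene:** The marker stood upright in the standing cup. By eye, the dishes, jar and slide box were where they started.
- **Refused command:** My first arm command was refused because its rows left out some fields. Nothing moved, and I sent full rows from then on.

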